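# Refasten the vanity tray's flap with a push rivet

## Task

The flap of the small aluminium tray hangs by one plastic push rivet and has swung askew: swing it back square so that its empty hinge hole lies over the hole in the tray's ledge. Put the loose push rivet from the green caddy down through both holes until its flange sits flat on the hinge leaf with the centre pin still up, then push the pin flush to spread the rivet. The ledge is thin sheet, so press gently (more than 20 N bends it); leave the flap lying closed and do not disturb the mirror, comb, pin cup and bangles.

Things in the scene. Friction and masses are not known exactly. Their poses are not given: they have to be found in the camera images.
- tray: Open aluminium tray on the slatted teak stool top, fixed, 150 (x) by 190 (y) by 34 mm high; origin at the centre of its underside (stool top, 100 mm above the work surface), z up. Its own +x side carries a 32 mm wide flat ledge of 2.5 mm sheet whose top is 34 mm above the origin, with free space below. A flap hinged to a brass leaf (28 by 168 by 2.5 mm, lying on the ledge) covers the middle of the tray.
- ledge_hole (a point): Centre of the 12.5 mm through hole in the tray's ledge, at the ledge's top face; fixed in the tray at x 60, y -70, z 34 mm.
- leaf_hole (a point): Centre of the empty 12.5 mm through hole in the hinge leaf, at the leaf's top face (36.5 mm above the stool top). It swings with the leaf in an arc of 140 mm radius about the rivet that is still set (black 24 mm flange with a white flush pin, at x 60, y 70 mm of the tray).
- leaf (a joint): Turn of leaf and flap together about the set rivet's upright axis, rad: 0 = square, both holes in line; positive = counter-clockwise from above, the empty hole swung towards the tray's +x. Starts at 0.05 to 0.12; stays where it is left; needs about 0.2 N m to turn.
- flap_knob (a point): Middle of the round brass pull knob (14 mm diameter, 16 mm tall) standing upright on the flap, 8 mm above the flap's top face, which is 37 mm above the stool top. With the leaf square it is at x -16.5, y 0 mm of the tray; it swings with the leaf.
- flap (a joint): Opening of the flip-up flap about its hinge along the tray's y, rad: 0 = closed, lying flat (its start); it lifts freely and falls shut by itself.
- caddy: Green plastic rivet caddy, fixed, 90 (x) by 38 (y) by 24 mm high, three blind 12.5 mm holes along its x, 28 mm apart, 20 mm deep; the rivet stands in the middle one. Origin at the centre of its underside. It may stand on either side of the tray.
- rivet: Loose black plastic push rivet, z up along its axis, origin on the axis in its flange's underside (seating face; 36.5 mm above the stool top once seated). Flange (its solid is named rivet_c0) 24 mm diameter, 3 mm thick; below it an 11 mm stem, straight for 10 mm, tapering to 5.6 mm at the split tip 16 mm down. Any turn fits. A white round centre pin, 9 mm diameter, stands 8 mm proud of it.
- pin_top (a point): Centre of the top face of the rivet's white centre pin; 11 mm above the flange's underside while the pin is up, 3.5 mm (flush, 0.5 mm above the flange's top) when pushed home.
- pin (a joint): How far the centre pin has been pushed into the rivet, m: 0 = up, 0.0075 = home, flush. It slides under about 13 N, stays where it is left, and spreads the two stem legs as it goes in; it cannot go in while the legs are inside a hole's walls (flange not down).
- mirror: Oval mirror on a brass stand, loose: round foot 110 mm diameter, 220 mm tall; origin at the centre of the foot's underside. To be left alone.
- comb: Black wide-tooth comb lying flat, loose, 45 by 180 by 5 mm, origin under its middle. To be left alone.
- pin_cup: Stainless steel cup holding bobby pins, loose, 60 mm diameter, 88 mm tall with pins; origin at the centre of its underside. To be left alone.
- bangles: Stack of coloured glass bangles, loose as one, 67 mm outer diameter, 40 mm tall; origin at the centre of its underside. To be left alone.

How it is judged:
On the way, in this order (a step that is already met when the one before it is completed fails the run):
1. the hinge leaf is swung back so that its empty hole lies over the ledge's hole (centres within 3 mm) (horizontal distance between leaf_hole and ledge_hole below 0.003 m), for 0.2 s.
2. the rivet stands in both holes with its flange down on the leaf (within 2 mm) and its centre pin still up (horizontal distance between rivet and ledge_hole below 0.0025 m and z of rivet in the frame of tray below 0.0385 m and angle between rivet's own z axis and vertical below 0.1 rad and value of joint pin below 0.003 m), for 0.2 s.
3. the centre pin is pushed flush (within 0.7 mm) (horizontal distance between rivet and ledge_hole below 0.0025 m and z of rivet in the frame of tray below 0.0385 m and angle between rivet's own z axis and vertical below 0.1 rad and value of joint pin above 0.0068 m), for 0.2 s.
At the end, for the whole second after the job is handed in: The rivet is upright (within 0.1 rad) in both holes, within 2.5 mm of the ledge hole's centre, its flange down on the leaf within 2 mm, its pin flush within 0.7 mm; the leaf's hole is within 3 mm of the ledge's, and the flap lies closed (within 0.05 rad) (all of step 3 and horizontal distance between leaf_hole and ledge_hole below 0.003 m and value of joint flap below 0.05 rad); the robot touches nothing.
It fails at once if the rivet's flange is pressed on the hinge leaf and ledge with more than 20 N (contact force between rivet_c0 and tray above 20 N).
It fails at once if the mirror is moved by more than 15 mm or tipped (distance of mirror from where it was at the start of the episode above 0.015 m or angle between mirror's own z axis and vertical above 0.2 rad).
It fails at once if the comb is moved by more than 15 mm or tipped (distance of comb from where it was at the start of the episode above 0.015 m or angle between comb's own z axis and vertical above 0.2 rad).
It fails at once if the pin cup is moved by more than 15 mm or tipped (distance of pin_cup from where it was at the start of the episode above 0.015 m or angle between pin_cup's own z axis and vertical above 0.2 rad).
It fails at once if the bangle stack is moved by more than 15 mm or tipped (distance of bangles from where it was at the start of the episode above 0.015 m or angle between bangles's own z axis and vertical above 0.2 rad).
It also fails if it takes over 53 s, if anything falls off the work surface, if the arm or the gripper's body presses on something with over 40 N, if the wrist force passes 120 N, or if a joint passes its speed limit or range.

## Robot

A 6-joint arm with a two-finger parallel gripper is mounted at the origin on the work surface. World frame = base frame: x ahead of the robot, y to its left, z up, the work surface at z = 0. Lengths are in m, angles in rad, forces in N, time in s.
With the tool pointing down it reaches from about 0.35 to 0.85 m from the base axis. Payload 8.1 kg.
Tool frame: the origin (TCP) lies midway between the tips of the shut fingers; the grasp point (between the pads) lies 19 mm behind it (robot.grip_point_offset is the distance from the TCP to the grasp point, in m); z points along the fingers, y is the line along which they close (so a half turn about z gives the same grasp; the last joint's range is limited). The gripper opens to 93 mm and grips with 3 to 60 N. Pads are 15 mm wide; open, the fingers measure 128 mm over their backs; the gripper's body (75 mm by 188 mm) begins 65 mm behind the grasp point.
Start: joints at [1.067, 0.13, 1.488, -0, 1.523, -0.085], TCP at [0.244, 0.548, 0.181] pointing down, gripper open.
Joint ranges: [-2.96, 2.96], [-0.89, 2.26], [0.02, 2.5], [-1.34, 4.48], [0, 2.73], [-2.66, 2.66]. Speed limits (rad/s): [2.39, 2.39, 2.79, 3.14, 3.14, 3.14].

## Interface

Orientations are given as a rotation vector (axis times angle).
In Python, from plant import robot, read_camera, job gives the robot as it stands.
- The arm moves only by the shell command python3 -m inch 'ROWS' [FORCE]. ROWS is JSON, one flat list of numbers, 5 for each row, row after row: the shift along the world's x, y, z in mm, then the turn about the world's z in degrees, then the opening in per cent of the stroke, from 0 (shut) to 100 (fully open). In form: [dx, dy, dz, yaw, hand, dx, dy, dz, yaw, hand, ...]. A call has 1 to 10 rows; each row is the pose to reach, as a shift and turn from the pose commanded when the call began; what a row does not reach only later rows make up. A row lasts 1/12 s, in which the tool goes at most 41.7 mm and 7.16 degrees, less where a joint would pass 70% of its speed; a pose out of reach is approached as far as the arm can. A call with a gripper value outside its range is refused whole. The fingers move at their own pace and stop on an object; FORCE is the grip in N (left out, the last holds). Time passes only in rows, so rows that repeat a pose let the fingers close. It gives the time, the measured TCP pose, the force, the opening and the grip force at its end, in the units of the state.
- robot.read_state(): the state, without advancing time (a new reading comes with each control period).
- read_camera(name): name is "side" or "top" or "wrist"; returns a dict with "image" (420x560x3 uint8, blue, green, red), "K" (3x3 intrinsics, pixels), "extrinsics" (4x4, takes a point from world to camera coordinates); the wrist camera has in their place "mount" (4x4, takes a point from camera to tool coordinates, whose origin is the TCP and whose axes are the flange's). Camera axes: x right, y down, z forward; pixel columns grow to the right and rows downward; lengths in m; the calibration is good to about 2 mm. The wrist camera is an equidistant fisheye: a pixel r from the principal point sees the ray r / f radians off the axis. A picture is of the moment at which its call begins: read the wrist's pose just before it. There is no depth.
- job.close_job(): hands the job in; it is judged then, once.
The state is a dict: "t": time; "q": joint angles; "dq": joint speeds; "joint_torque": joint torques, N m; "tool_pos": TCP position; "orientation": TCP orientation; "force": force on the tool from outside, world axes, zero at the start; "wrist_torque": the same for the moment, N m; "opening": finger opening in m; "gripper_force": force on a finger pad.
Only numpy, scipy, OpenCV 4.12 (cv2) and the standard library are available. Lean on these libraries where they do the work, as an engineer would, in place of code of your own. Each camera call takes 0.05 s, during which the arm holds its last target. There are 200 camera calls.

## Working session

There is one attempt and no reset: what is moved stays moved. The work goes in short steps, Python scripts to look and compute and a shell command to move; the robot and the scene stay as the last step left them, time stands still between calls to the robot, and variables do not carry over. Pictures are saved under pics/ and viewed, at most 10 in all, crops included, and the job is handed in when it is done.

```bash
mkdir -p pics; python3 - <<'E'
from plant import robot, read_camera
import cv2
s=robot.read_state();print(s['t'],s['tool_pos'],s['orientation'],s['force'],s['opening'])
for n in("top","side"):
    c=read_camera(n);cv2.imwrite(f"pics/{n}0.png",c["image"]);print(n,c["K"].round(1).tolist(),c["extrinsics"].round(3).tolist())
c=read_camera("wrist");cv2.imwrite("pics/w0.png",c["image"]);print(c["K"].tolist(),c["mount"])
E
```

```text
0.0 [0.24368743 0.54758478 0.18020132] [-6.53014087e-01 -3.07244858e+00  2.74554444e-03] [ 0.6702968  -0.47963506 -0.02149086] 0.09294336927073024
top [[537.2, 0.0, 278.9], [0.0, 537.2, 211.6], [0.0, 0.0, 1.0]] [[-0.004, -1.0, 0.007, -0.017], [-0.995, 0.003, -0.103, 0.627], [0.103, -0.007, -0.995, 1.129], [0.0, 0.0, 0.0, 1.0]]
side [[496.1, 0.0, 271.9], [0.0, 496.1, 200.1], [0.0, 0.0, 1.0]] [[0.866, -0.5, -0.006, -0.502], [-0.311, -0.529, -0.79, 0.312], [0.392, 0.686, -0.613, 0.765], [0.0, 0.0, 0.0, 1.0]]
[[325.19226210127806, 0.0, 283.68764075144054], [0.0, 325.19226210127806, 208.73436126461172], [0.0, 0.0, 1.0]] [[-7.35902675e-04 -9.60245189e-01 -2.79157008e-01  7.70535975e-02]
 [ 9.99999620e-01 -5.75883077e-04 -6.55234995e-04  9.92467959e-04]
 [ 4.68424455e-04 -2.79157384e-01  9.60245248e-01 -2.02857920e-01]
 [ 0.00000000e+00  0.00000000e+00  0.00000000e+00  1.00000000e+00]]
```

View pics/top0.png

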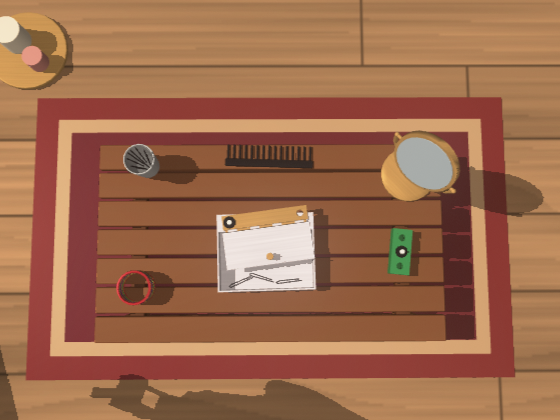

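View pics/side0.png

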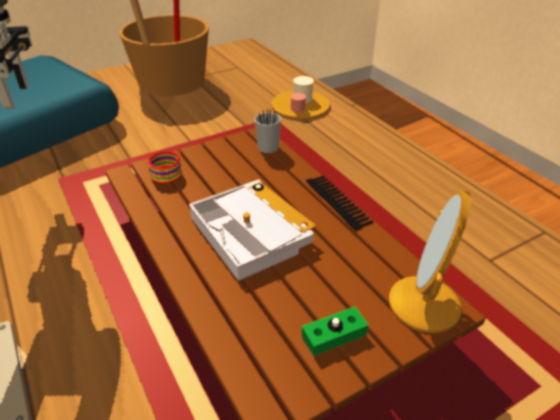

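Top view: the tray spans about (217,213)–(316,291), with the set rivet at (229,223), the empty hole at (300,213) and the knob at (270,257). The loose rivet is at (402,252) in the caddy, and the mirror is at (410,175). In the side view the tray and caddy are clear of each other.

```bash
cat > h.py <<'E'
from plant import robot, read_camera
import numpy as np, cv2
from scipy.spatial.transform import Rotation as R
def ray(c,uv,s=None):
    K=c["K"];x=(uv[0]-K[0,2])/K[0,0];y=(uv[1]-K[1,2])/K[1,1]
    if "mount" in c:
        r=np.hypot(x,y);d=np.array([x/r*np.sin(r),y/r*np.sin(r),np.cos(r)]) if r>0 else np.array([0,0,1.])
        T=np.eye(4);T[:3,:3]=R.from_rotvec(s["orientation"]).as_matrix();T[:3,3]=s["tool_pos"];T=T@c["mount"]
    else:
        d=np.array([x,y,1.]);T=np.linalg.inv(c["extrinsics"])
    return T[:3,3],T[:3,:3]@d
def at(c,uv,z,s=None):
    o,d=ray(c,uv,s);return (o+d*(z-o[2])/d[2])[:2]*1000
def proj(c,p,s=None):
    p=np.array(p)
    if "mount" in c:
        T=np.eye(4);T[:3,:3]=R.from_rotvec(s["orientation"]).as_matrix();T[:3,3]=s["tool_pos"];T=np.linalg.inv(T@c["mount"])
    else: T=c["extrinsics"]
    q=T[:3,:3]@p+T[:3,3];K=c["K"]
    if "mount" in c:
        h=np.hypot(q[0],q[1]);th=np.arctan2(h,q[2]);u=q[:2]/h*th
    else: u=q[:2]/q[2]
    return K[0,0]*u+K[:2,2]
E
python3 - <<'E'
from h import *
c=read_camera("top")
for n,uv,z in [("c1",(217,215),.134),("c2",(313,211),.134),("c3",(316,290),.134),("c4",(219,292),.134),("set",(229,223),.14),("hole",(300,213),.1365),("knob",(270,257),.153),("riv",(402,252),.133),("cad1",(402,237),.124),("cad3",(400,266),.124)]:
    print(n,at(c,uv,z).round(1))
print(R.from_rotvec(robot.read_state()["orientation"]).as_matrix().round(3))
E
```

```text
c1 [610.4 103.7]
c2 [617.7 -85.4]
c3 [463.3 -89.7]
c4 [460.3  98.6]
set [594.   79.5]
hole [613.5 -59.6]
knob [527.2  -0.6]
riv [ 536.4 -259.3]
cad1 [ 566.3 -262.2]
cad3 [ 509.1 -256.7]
[[-0.914  0.407 -0.001]
 [ 0.407  0.914 -0.001]
 [ 0.    -0.001 -1.   ]]
```

```bash
python3 -m inch '[20,-35,30,5,60, 40,-70,50,10,60, 60,-105,50,15,50, 80,-140,50,20,40, 100,-175,50,24,30, 120,-210,50,24,30, 140,-245,50,24,30, 160,-280,50,24,30, 180,-315,50,24,30, 200,-350,50,24,30]'; python3 -m inch '[20,-35,0,0,30, 40,-70,0,0,30, 60,-105,0,0,30, 80,-140,-10,0,30, 90,-175,-20,0,30, 90,-200,-20,0,30, 90,-200,-20,0,30, 90,-200,-20,0,30, 90,-200,-20,0,30]'
python3 - <<'E'
from h import *
s=robot.read_state();c=read_camera("wrist");print(s["t"],s["tool_pos"],s["opening"],R.from_rotvec(s["orientation"]).as_matrix().round(3).tolist())
cv2.imwrite("pics/w1.png",c["image"]);np.save("s1.npy",s,allow_pickle=True)
E
```

```text
t: 1.03
tool_pos: [0.4445, 0.1962, 0.2313]
orientation: [-0.0, 3.141, 0.0]
force: [0.5, -0.4, 0.7]
opening: 0.0311
gripper_force: 0.0
t: 1.78
tool_pos: [0.5339, -0.0013, 0.2113]
orientation: [0.0, 3.142, 0.001]
force: [0.1, 0.0, -0.2]
opening: 0.0275
gripper_force: 0.0
1.7833 [ 0.53390863 -0.001321    0.21133126] 0.027499448695375232 [[-1.0, 0.0, 0.0], [0.0, 1.0, 0.001], [-0.0, 0.001, -1.0]]
```

View pics/w1.png

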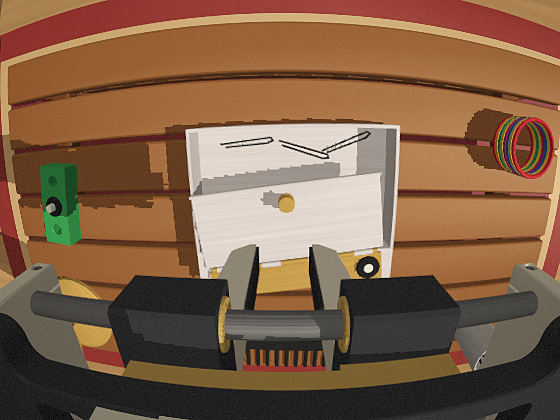

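Wrist view: the knob is at (286,204), the set rivet at (367,268), and the tray's back corners at (187,130) and (399,126). The left finger hides the empty hole. The leaf is swung askew.

```bash
python3 - <<'E'
from h import *
s=np.load("s1.npy",allow_pickle=True).item();c=read_camera("wrist")
k=at(c,(286.5,203.5),.150,s);p=at(c,(367.5,267.5),.140,s);a=at(c,(187.5,129.5),.134,s);b=at(c,(399,126),.134,s)
print("knob",k,"set",p,a,b)
d=b-a;yaw=np.arctan2(-d[0],d[1]);print("len",np.hypot(*d),"yaw",np.degrees(yaw))
def rot(t,v):return np.array([[np.cos(t),-np.sin(t)],[np.sin(t),np.cos(t)]])@v
L=np.array([60.,70]);print("len ap",np.hypot(*(p-(a+b)/2)),np.hypot(135,70))
# joint fit
P=np.array([[60,70],[-75,-95],[-75,95]]);W=np.array([p,a,b])
Pc=P-P.mean(0);Wc=W-W.mean(0);t=np.arctan2((Pc[:,0]*Wc[:,1]-Pc[:,1]*Wc[:,0]).sum(),(Pc*Wc).sum())
o=W.mean(0)-rot(t,P.mean(0));print("yaw fit",np.degrees(t),"o",o,"resid",[(w-o-rot(t,q)).round(1).tolist() for w,q in zip(W,P)])
e=rot(-t,k-p);th=np.arctan2(e[1],e[0])-np.arctan2(-70,-76.5);th=(th+np.pi)%(2*np.pi)-np.pi
print("leaf",th,np.hypot(*e),np.hypot(70,76.5));print("knob target",p+rot(t,[-76.5,-70]),"hole",p+rot(t,[0,-140]))
t0=read_camera("top");print("riv",at(t0,(402,252),.135))
cv2.imwrite("pics/z.png",cv2.resize(t0["image"][195:305,200:430],None,fx=3.4,fy=3.4,interpolation=cv2.INTER_CUBIC))
E
```

```text
knob [529.36546038   1.55840305] set [595.72026229  79.61944856] [466.03136956 -85.23480115] [462.14208273 101.74631967]
len 187.0215658547264 yaw 1.1916047485084464
len ap 149.73364347053123 152.0690632574555
yaw fit 1.1292545965114114 o [538.41859673   9.30609221] resid [[-1.3, -0.9], [0.7, 1.9], [0.6, -1.1]]
leaf 0.10551274348693962 102.4523624027766 103.69305666244004
knob target [520.61467557   8.12538696] hole [598.47937316 -60.35336061]
riv [ 536.34700119 -258.82075226]
```

View pics/z.png

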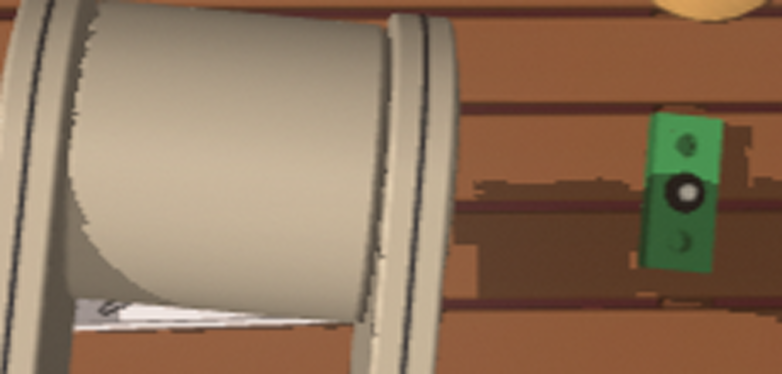

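The caddy crop shows the loose rivet's pin at about (687,192) in the crop. Next I grip the knob and swing the leaf.

```bash
python3 -m inch '[-4,3,-30,0,30, -4,3,-55,0,30, -4,3,-69,0,30, -4,3,-69,0,30, -4,3,-69,0,0, -4,3,-69,0,0, -4,3,-69,0,0, -4,3,-69,0,0]' 8; python3 -m inch '[-2,1.5,0,0,0, -4,3,0,0,0, -6,4.5,0,0,0, -8,6,0,0,0, -8.7,6.5,0,0,0, -8.7,6.5,0,0,0, -8.7,6.5,0,0,0]'
python3 -c "
from h import *
s=robot.read_state();print(s['tool_pos'],s['opening'])
c=read_camera('side');cv2.imwrite('pics/s2.png',cv2.resize(c['image'][150:300,170:350],None,fx=4,fy=4,interpolation=cv2.INTER_CUBIC)[:600])"
```

```text
t: 2.6
tool_pos: [0.5311, 0.0012, 0.144]
orientation: [-0.001, 3.139, -0.0]
force: [-0.1, -0.7, -0.0]
opening: 0.0056
gripper_force: 0.0
t: 3.18
tool_pos: [0.5212, 0.0077, 0.1422]
orientation: [-0.0, 3.142, -0.0]
force: [-0.1, 0.2, 0.4]
opening: 0.0002
gripper_force: 0.0
[0.52121035 0.00769431 0.14224479] 0.00018729529670956314
```

View pics/s2.png

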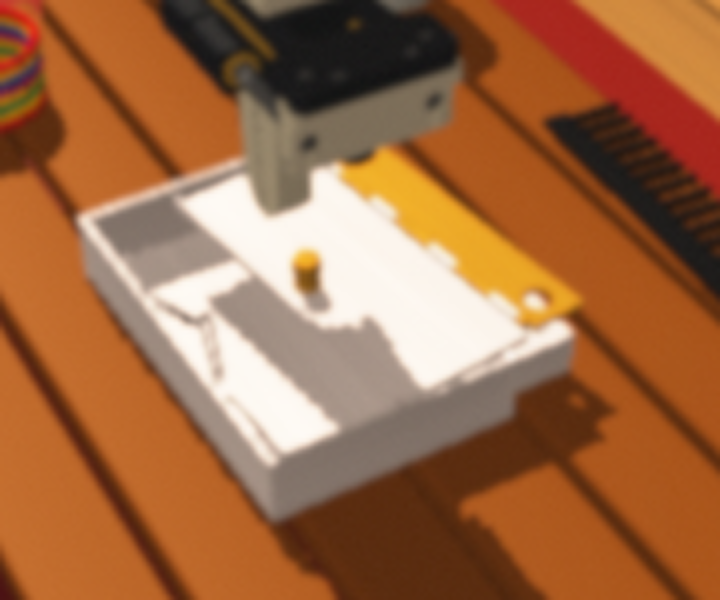

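The shut fingertips are at crop (275,205) and the knob top is at crop (306,258), untouched. So my wrist-camera position is wrong; I'll check it against the side camera.

```bash
python3 - <<'E'
from h import *
s=robot.read_state();c=read_camera("side");t=read_camera("top")
print("TCP proj side",proj(c,s["tool_pos"]))
f=lambda x,y:(170+x/4,150+y/4)
print("knob side",at(c,f(306,256),.153),"top-init",at(t,(270,257),.153))
print("hole",at(c,f(538,299),.1365),"corners",at(c,f(276,462),.134),at(c,f(575,340),.134),at(c,f(80,218),.134))
s1=np.load("s1.npy",allow_pickle=True).item();w=read_camera("wrist")
print("wrist proj of TCP, knob",proj(w,s1["tool_pos"],s1),proj(w,(.529,.0016,.15),s1))
print("side proj of wrist est knob",proj(c,(.5294,.0016,.153)))
print(R.from_rotvec(s1["orientation"]).as_matrix())
E
```

```text
TCP proj side [241.03716532 218.70033959]
knob side [530.12415138   2.58666817] top-init [527.19535735  -0.60667731]
hole [613.91807164 -58.21718375] corners [468.41548325 -87.23046141] [614.55692897 -86.94389065] [461.58292071 102.25508644]
wrist proj of TCP, knob [282.94411131 234.35613946] [286.54868747 203.08126445]
side proj of wrist est knob [246.39697856 214.43615271]
[[-9.99999957e-01  2.91074644e-04  2.60826178e-05]
 [ 2.91089082e-04  9.99999803e-01  5.55239288e-04]
 [-2.59209966e-05  5.55246857e-04 -9.99999846e-01]]
```

```bash
python3 - <<'E'
from h import *
s=robot.read_state();c=read_camera("side");w=read_camera("wrist")
s1=np.load("s1.npy",allow_pickle=True).item()
for h in (0,.01,.02,.03,.04):
    p=np.array(s["tool_pos"])+[0,0,h];p1=np.array(s1["tool_pos"])+[0,0,h]
    print(h,proj(c,p).round(1),"w",proj(w,p1+[0,.0137,0],s1).round(1),proj(w,p1+[0,-.0137,0],s1).round(1))
print(s["q"],s["force"])
im=c["image"];im2=w["image"]
cv2.imwrite("pics/w3.png",im2)
E
```

```text
0 [241.1 218.7] w [303.5 234.3] [262.4 234.3]
0.01 [240.8 214.4] w [304.4 239.8] [261.5 239.9]
0.02 [240.6 210. ] w [305.4 245.9] [260.4 245.9]
0.03 [240.3 205.6] w [306.4 252.5] [259.3 252.6]
0.04 [240.  201.1] w [307.6 259.8] [258.  259.9]
[-8.37724522e-02 -6.15246155e-02  1.75606395e+00 -2.28519099e-05
  1.44712181e+00 -1.65455192e+00] [-0.70995497  0.19401244  0.06388271]
```

View pics/w3.png

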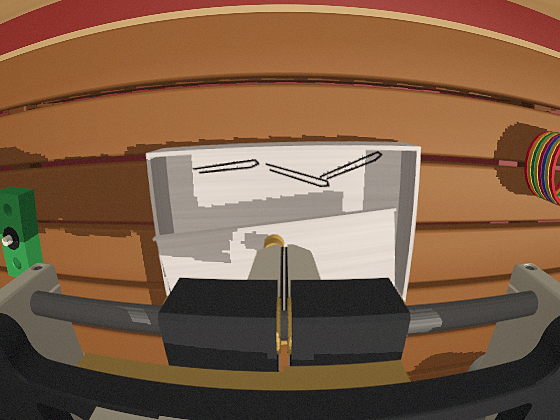

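```bash
python3 -c "
from h import *
print(robot.grip_point_offset,[a for a in dir(robot) if a[0]!='_'])"; python3 -m inch '[0,0,15,0,0, 17,5,15,0,0, 34,15,15,0,0, 34,15,5,0,0, 34,15,-5,0,0, 34,15,-10,0,0, 34,15,-12,0,0, 34,15,-14,0,0, 34,15,-16,0,0]'
```

```text
0.0188 ['IKError', 'grip_point_offset', 'read_state']
t: 4.23
tool_pos: [0.5549, 0.0224, 0.1261]
orientation: [-0.0, -3.141, 0.0]
force: [-0.5, 0.0, 0.8]
opening: 0.0006
gripper_force: 0.0
```

```bash
python3 -m inch '[0,0,-1.5,0,0, 0,0,-3,0,0, 0,0,-4.5,0,0, 0,0,-6,0,0,0,0,-6,0,0]';python3 -c "
from h import *
s=robot.read_state();print(s['tool_pos']);c=read_camera('side');p=proj(c,[.555,.022,.14]).astype(int);print(p)
cv2.imwrite('pics/s4.png',cv2.resize(c['image'][p[1]-50:p[1]+50,p[0]-50:p[0]+50],None,fx=5,fy=5,interpolation=cv2.INTER_CUBIC))"
```

```text
t: 4.65
tool_pos: [0.5551, 0.0226, 0.12]
orientation: [0.0, -3.141, 0.0]
force: [0.3, -0.7, -0.3]
opening: 0.0002
gripper_force: 0.0
[0.55514925 0.02264249 0.1199871 ]
[253 209]
```

View pics/s4.png

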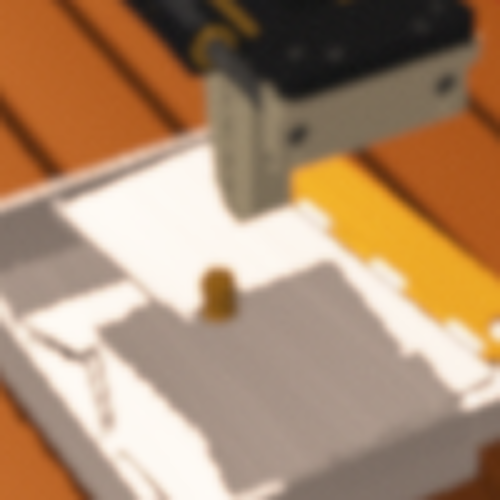

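The fingertips at crop (245,218) are still about 15 mm above the flap, so the real tips sit about 34 mm above the reported TCP. I'll touch down gently to measure that.

```bash
python3 -m inch '[0,0,-5,0,0, 0,0,-10,0,0, 0,0,-10,0,0]';python3 -m inch '[0,0,-1,0,0, 0,0,-2,0,0, 0,0,-3,0,0,0,0,-4,0,0,0,0,-4,0,0]'
```

```text
t: 4.95
tool_pos: [0.5544, 0.0227, 0.1087]
orientation: [0.0, -3.14, -0.0]
force: [-0.5, -0.4, 0.4]
opening: 0.0008
gripper_force: 0.0
t: 5.37
tool_pos: [0.5552, 0.0227, 0.1061]
orientation: [0.0, -3.141, -0.0]
force: [0.3, 0.0, -0.2]
opening: 0.0004
gripper_force: 0.0
```

```bash
python3 -m inch '[0,0,-1,0,0, 0,0,-2,0,0, 0,0,-2,0,0]'; python3 -m inch '[0,0,-1,0,0, 0,0,-1,0,0]'; python3 -m inch '[0,0,-1,0,0, 0,0,-1,0,0]'
```

```text
t: 5.62
tool_pos: [0.5552, 0.0227, 0.104]
orientation: [0.0, -3.141, 0.0]
force: [0.3, -0.6, -0.2]
opening: 0.0005
gripper_force: 0.0
t: 5.78
tool_pos: [0.5552, 0.0227, 0.103]
orientation: [0.0, -3.141, -0.0]
force: [-0.8, 0.2, 1.0]
opening: 0.0008
gripper_force: 0.0
t: 5.95
tool_pos: [0.5552, 0.0227, 0.1021]
orientation: [0.0, -3.141, -0.0]
force: [0.3, 0.4, -0.2]
opening: 0.0003
gripper_force: 0.0
```

```bash
for i in 1 2 3; do python3 -m inch '[0,0,-1,0,0, 0,0,-1,0,0]' | grep -E "tool_pos|force: \["; done
```

```text
tool_pos: [0.5552, 0.0227, 0.101]
force: [0.5, -0.3, -0.6]
tool_pos: [0.5552, 0.0226, 0.1001]
force: [0.2, 0.6, -0.4]
tool_pos: [0.5554, 0.0226, 0.0998]
force: [-1.0, 0.2, 3.4]
```

Contact is at a reported z of 0.0999, so the tips are 37 mm above the reported TCP. Now the knob grip with that offset.

```bash
python3 -m inch '[0,0,20,0,10, -10,-8,34,0,30, -25.5,-20.5,34,0,30, -25.5,-20.5,34,0,30, -25.5,-20.5,20,0,30, -25.5,-20.5,4.5,0,30, -25.5,-20.5,4.5,0,30, -25.5,-20.5,4.5,0,0, -25.5,-20.5,4.5,0,0, -25.5,-20.5,4.5,0,0]' 8; python3 -m inch '[0,0,0,0,0,0,0,0,0,0, 0,0,0,0,0]'
```

```text
t: 7.28
tool_pos: [0.5298, 0.0011, 0.1045]
orientation: [0.0, -3.141, 0.003]
force: [-2.6, -6.1, 0.3]
opening: 0.0137
gripper_force: 8.0
t: 7.53
tool_pos: [0.5299, 0.0011, 0.1045]
orientation: [0.0, 3.142, -0.003]
force: [-2.7, -4.7, -0.3]
opening: 0.0135
gripper_force: 8.0
```

```bash
python3 -m inch '[-2,1.7,0,0,0, -4,3.5,0,0,0, -6,5.2,0,0,0, -8,7,0,0,0, -8,7,0,0,0, -8,7,0,0,0]'; python3 -c "
from h import *
c=read_camera('side');s=robot.read_state();print(s['tool_pos']);np.save('c.npy',c,allow_pickle=True)
cv2.imwrite('pics/s5.png',cv2.resize(c['image'][165:275,200:350],None,fx=5,fy=5,interpolation=cv2.INTER_CUBIC))"
```

```text
t: 8.03
tool_pos: [0.5216, 0.0083, 0.1045]
orientation: [-0.0, -3.141, 0.003]
force: [-3.2, -4.9, 0.0]
opening: 0.0133
gripper_force: 8.0
[0.52162641 0.00824254 0.10443109]
```

View pics/s5.png

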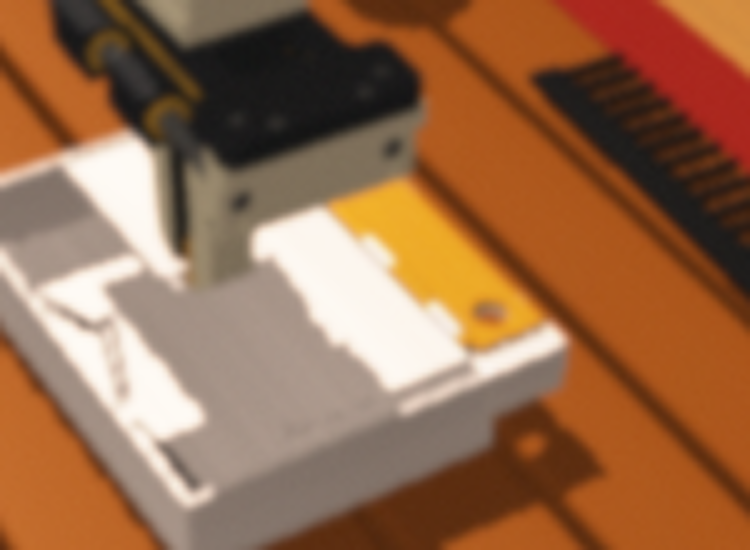

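The leaf now looks square. The leaf hole is at crop (490,313), showing brown through it, and there is a light spot in the shadow below where sunlight passes through both holes.

```bash
python3 - <<'E'
from h import *
c=np.load("c.npy",allow_pickle=True).item()
f=lambda x,y:(200+x/5,165+y/5)
h=at(c,f(490,313),.1365);a=at(c,f(197,492),.134);b=at(c,f(566,340),.134)
print("hole",h,"corners",a,b,"len",np.hypot(*(b-a)))
for yaw in (1.0,1.5,2):
    t=np.radians(yaw);M=np.array([[np.cos(t),-np.sin(t)],[np.sin(t),np.cos(t)]]);o=(a+b)/2-M@[0,-95.];print(yaw,(M.T@(h-o)).round(1),o.round(1))
im=cv2.resize(c["image"][213:243,280:316],None,fx=16,fy=16,interpolation=cv2.INTER_CUBIC);cv2.imwrite("pics/h.png",im)
E
```

```text
hole [599.81856816 -58.88934871] corners [471.15559847 -83.29280309] [616.64575245 -82.10122666] len 145.49503345832747
1.0 [ 56.3 -72.2] [542.2  12.3]
1.5 [ 56.5 -72.7] [541.4  12.3]
2 [ 56.7 -73.2] [540.6  12.2]
```

View pics/h.png

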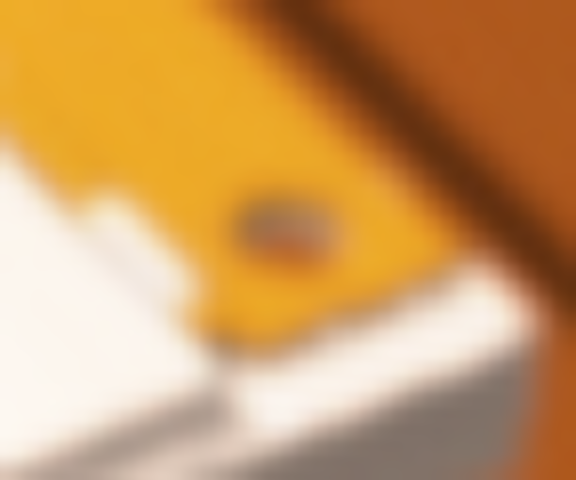

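The gray far wall of the ledge hole and the orange stool show through the leaf hole at (290,235), so it is close to aligned. I'll release, then take a straight-down wrist view of the hole and another of the rivet, and combine them in one last picture.

```bash
python3 -m inch '[0,0,0,0,30, 0,0,0,0,30, 0,0,20,0,30, 0,0,40,0,30, 35,-15,45,0,30, 70,-30,45,0,30, 105,-45,40,0,30, 140,-60,30,0,30, 150,-68,22,0,30, 150,-68,22,0,30]' && python3 -m inch '[0,0,0,0,30,0,0,0,0,30]' && python3 -c "
from h import *
s=robot.read_state();c=read_camera('wrist');cv2.imwrite('pics/a.png',c['image']);np.save('sa.npy',s,allow_pickle=True);print(proj(c,(.599,-.06,.1365),s),proj(c,(.5957,.0796,.14),s))"
python3 -m inch '[-20,-20,30,0,30, -50,-40,60,0,30, -85,-65,75,0,30, -105,-95,75,0,30, -110,-130,75,0,30, -110,-165,75,0,30,-110,-200,75,0,30,-110,-200,75,0,30,-110,-200,75,0,30]' && python3 -c "
from h import *
s=robot.read_state();c=read_camera('wrist');cv2.imwrite('pics/b.png',c['image']);np.save('sb.npy',s,allow_pickle=True);print(s['tool_pos'],proj(c,(.536,-.259,.135),s))"
```

```text
t: 8.92
tool_pos: [0.6726, -0.0604, 0.1226]
orientation: [-0.002, -3.139, -0.0]
force: [-0.4, -0.6, -0.6]
opening: 0.0278
gripper_force: 0.0
t: 9.08
tool_pos: [0.6716, -0.0582, 0.1264]
orientation: [-0.001, 3.141, 0.001]
force: [-0.5, 0.4, 0.5]
opening: 0.028
gripper_force: 0.0
[279.76045261 123.7374755 ] [490.14307299 130.4455622 ]
t: 9.88
tool_pos: [0.5613, -0.2599, 0.202]
orientation: [0.004, 3.14, -0.001]
force: [0.3, 0.5, -0.2]
opening: 0.0275
gripper_force: 0.0
[ 0.5612676  -0.25985401  0.20203481] [284.10628554 177.91890895]
```

```bash
python3 -c "
from h import *
a=cv2.imread('pics/a.png');b=cv2.imread('pics/b.png')
o=np.zeros((600,800,3),np.uint8);r=lambda i,f:cv2.resize(i,None,fx=f,fy=f,interpolation=cv2.INTER_CUBIC)
o[0:240,0:780]=r(a[80:160,260:520],3)
o[245:595,0:400]=r(a[106:141,260:300],10)
o[245:595,405:795]=r(b[145:215,245:323],5)
cv2.imwrite('pics/ab.png',o)"
```

```text
(no output)
```

View pics/ab.png

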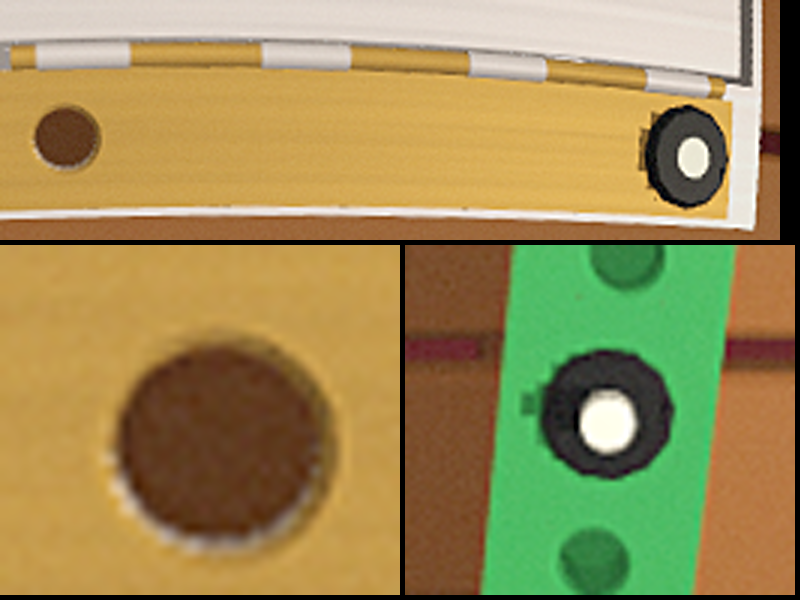

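The picture shows the leaf square to the ledge edge, and the hole open with only a thin ledge crescent, so alignment is within about 0.5 mm. The hole centre is at wrist pixel (282.2,125.8). The rivet's pin top is at (285.6,180.4) and its flange centre at (285.4,178.6).

```bash
python3 - <<'E'
from h import *
w=read_camera("wrist");a=np.load("sa.npy",allow_pickle=True).item();b=np.load("sb.npy",allow_pickle=True).item()
print("hole",at(w,(282.2,125.7),.1365,a),"set",at(w,(260+693/3,80+156/3),.140,a))
print("pin",at(w,(285.6,180.4),.135,b),at(w,(285.4,178.6),.127,b))
s=robot.read_state();print(s["tool_pos"],s["orientation"],a["tool_pos"])
E
```

```text
hole [600.16528091 -58.56966165] set [596.67193709  80.43870306]
pin [ 538.14152869 -257.74570392] [ 538.14294583 -257.88255938]
[ 0.56181564 -0.25776734  0.20168773] [-7.84848889e-04  3.14041290e+00 -7.58768441e-05] [ 0.67159833 -0.05821933  0.12643727]
```

```bash
python3 -m inch '[-23.5,0.4,0,0,30, -23.5,0.4,-40,0,30, -23.5,0.4,-75,0,30, -23.5,0.4,-95,0,30, -23.5,0.4,-104,0,30, -23.5,0.4,-107,0,30,-23.5,0.4,-107,0,30]'; python3 -m inch '[0,0,-1,0,30, 0,0,-2,0,30, 0,0,-3,0,30, 0,0,-3,0,30]'
```

```text
t: 10.57
tool_pos: [0.5387, -0.2574, 0.0942]
orientation: [-0.002, 3.141, 0.0]
force: [0.7, 0.6, 1.4]
opening: 0.0277
gripper_force: 0.0
t: 10.9
tool_pos: [0.5389, -0.2588, 0.0917]
orientation: [-0.0, 3.14, -0.001]
force: [-0.4, -0.2, -0.4]
opening: 0.0277
gripper_force: 0.0
```

```bash
python3 -m inch '[-0.8,0.8,-0.5,0,30, -0.8,0.8,-0.5,0,0, -0.8,0.8,-0.5,0,0, -0.8,0.8,-0.5,0,0, -0.8,0.8,-0.5,0,0, -0.8,0.8,-0.5,0,0,-0.8,0.8,-0.5,0,0]' 20
```

```text
t: 11.48
tool_pos: [0.5375, -0.258, 0.0904]
orientation: [0.0, 3.141, -0.001]
force: [-0.3, -2.2, -0.2]
opening: 0.0077
gripper_force: 20.0
```

```bash
python3 -m inch '[0,0,10,0,0, 0,0,30,0,0, 0,0,60,0,0, 15,25,65,0,0, 30,60,65,0,0, 40,95,65,0,0, 50,130,65,0,0, 57,165,60,0,0, 62,190,55,0,0, 62,199,50,0,0]'; python3 -m inch '[0,0,0,0,0,0,0,0,0,0,0,0,0,0,0]'
python3 - <<'E'
from h import *
s=robot.read_state();c=read_camera("side");w=read_camera("wrist")
cv2.imwrite("pics/sd.png",c["image"]);cv2.imwrite("pics/wd.png",w["image"])
print(s["tool_pos"],s["opening"])
T=np.array(s["tool_pos"]);p=proj(c,T+[0,0,.0355-.008]).astype(int);print(p,proj(c,T+[0,0,.0355]),proj(c,T+[0,0,.0355-.019]))
# dark pixels (flange) near expected place
g=c["image"][p[1]-22:p[1]+22,p[0]-25:p[0]+25].max(2)
print("\n".join("".join("#" if v<55 else "+" if v<90 else "o" if v>215 else "." for v in r) for r in g))
E
```

```text
t: 12.32
tool_pos: [0.6001, -0.0545, 0.1408]
orientation: [-0.005, 3.141, 0.002]
force: [-0.1, 0.2, -0.4]
opening: 0.0075
gripper_force: 20.0
t: 12.57
tool_pos: [0.5994, -0.06, 0.1407]
orientation: [0.001, 3.141, -0.001]
force: [0.3, -0.4, 0.4]
opening: 0.0078
gripper_force: 20.0
[ 0.59939686 -0.05999034  0.14070821] 0.007848219185358392
[298 214] [298.74997395 210.54491697] [298.45022178 219.03608979]
.....................++...........................
.....................++....................++.....
o....................++...................+++.....
oo...................++...................++......
ooo..................++...........................
oooo.................++...........................
ooooo................++...........................
oooooo...............++...........................
ooooooo..............++...........................
oooooooo.............++...........................
ooooooooo............++...........................
oooooooooo...........++...........................
ooooooooooo..........++...........................
oooooooooooo.........++........
[... 849 characters left out ...]
oooooooooooooooo.....................
oooooooooooooooooooooooooooooo....................
ooooooooooooooooooooooooooooooo...................
oooooooooooooooooooooo.....ooooo..................
ooooooooooooooooooooo.......ooooo.................
ooooooooooooooooooooo.......oooooo................
ooooooooooooooooooooo.......ooooooo...............
oooooooooooooooooooooo......oooooo................
ooooooooooooooooooooooooooooooooo...oo............
oooooooooooooooooooooooooooooo.....oooo...........
ooooooooooooooooooooooooooo.....oooooooo..........
oooooooooooooooooooo..ooo.....oooooooooo..........
oooooooooooooooooooo.......oooooooooooo...........
oooooooooooooooooooo.....oooooooooooo.............
```

```bash
python3 - <<'E'
from h import *
a=cv2.imread("pics/side0.png");b=cv2.imread("pics/sd.png")
for im in(a,b):
    g=im[312:336,322:352].min(2);print("\n".join("".join("%4d"%v for v in r[::2]) for r in g[::2]));print()
print("side hand: B/R"); 
for ch in (0,2):
    print("\n".join("".join("%4d"%v for v in r) for r in b[202:232:1,288:318:1,ch]));print()
E
```

```text
29  30  28  29  27  28  31  35  43  48  53  36  30  29  29
  29  28  29  30  34  39  46  52  39  31  29  28  29  29  27
  31  34  39  44  52  47  48  49  36  29  28  28  27  22  18
  45  51  54  38  34  74 149 163  99  37  29  29  26  14  13
  38  33  32  31  40 129 221 226 162  54  28  29  25  17  13
  33  32  30  31  34 117 196 204 140  42  28  30  28  26  22
  33  31  32  30  31  81 129 127  75  29  27  27  29  30  30
  32  32  32  29  28  44  81  76  40  25  24  26  30  29  30
  30  31  31  28  26  26  26  19  16  18  19  27  29  28  29
  27  31  32  30  26  23  24  21  17  16  22  29  28  27  28
  22  32  33  32  32  29  25  24  21  20  27  28  27  23  19
  25  32  32  33  32  31  30  29  30  28  26  20  17  15  14

  18  16  17  16  16  16  18  19  23  27  28  19  17  17  14
  23  17  15  19  27  36  35  30  19  17  14  15  18  15  16
  31  27  33  43  48  38  31  23  21  20  18  15  16  16  16
  48  53  42  36  33  32  32  31  28  23  18  15  15  14  13
  41  35  34  35  34  30  31  31  26  16  15  17  16  14  14
  34  34  34  34  31  24  22  23  20  14  17  16  16  14  17
  3
[... 6939 characters left out ...]
207 178 163 164 172 182 200 220 231 233 233 227 211 185 155 126 105  98 106 125 145 159 167 170
 244 240 236 234 232 226 201 171 161 166 171 180 195 218 231 234 235 232 226 209 181 153 125 104  99 108 127 146 161 168
 245 243 239 235 234 229 212 190 180 178 179 186 201 223 233 235 235 234 230 217 197 177 154 127 105  99 109 127 147 160
 243 245 243 238 234 231 226 215 206 202 199 202 215 229 234 235 233 229 223 212 204 201 191 162 128 105 100 111 128 146
 242 243 244 240 234 232 231 230 227 224 221 223 227 230 232 230 225 216 205 201 214 228 226 199 163 128 104 101 109 128
 245 241 241 240 234 230 231 234 234 233 231 229 227 224 219 212 205 207 207 215 230 241 242 231 199 160 126 105 100 109
```

```bash
python3 - <<'E'
from h import *
s=robot.read_state();print(s["tool_pos"],s["orientation"])
w=read_camera("wrist");im=w["image"];p=proj(w,np.array(s["tool_pos"])+[0,0,.0351],s);print(p)
x,y=p.astype(int);g=im[y-26:y+14,x-30:x+30].max(2)
print("\n".join("".join("#" if v<45 else "+" if v<75 else "," if v<110 else "." if v<190 else "o" for v in r) for r in g))
h=proj(w,(.6002,-.0588,.1365),s);print("hole",h)
E
```

```text
[ 0.59951952 -0.06027861  0.14074937] [ 2.80501635e-03  3.14106483e+00 -6.10490765e-04]
[282.76147173 256.29148534]
oooooooo...oo...o.....o..,,,,,,,,,,,,,,,,,..o...o......o.ooo
oooooooo...oo........oo..,,,...,,,,,,,,,,,,oo.............o.
oooooooo...oo....o..oooo.,,,..............,.o..o....ooo.....
oooooooo...ooooo..o...oo.,,+.................o.o.oo...o...o.
oooooooo...oo.o.ooo...ooo.................,.ooo..o..ooooo.oo
oooooooo...oo.oo..o.o.ooo..................ooo..o..ooooooooo
oooooooo...oo.oooo.ooooo.o.................oooooooo.ooooo.oo
oooooooo...oo.ooooooooooo.oo...............ooooooooooooooooo
oooooooo...ooooooooooooooo..+#+#++,,,,....ooo..ooo.o.oo...o.
oooooooo...oo.ooooooooo...+##############.ooo......oo...oooo
oooooooo...o...ooooo..,+#################+.ooooooooooooooooo
oooooooo...o..oooo.,+######################,.ooooooooooooooo
oooooooo...o..oooo.##########################.ooooo.o..ooo.o
oooooooo...o.oooo.############################.ooooooo....o.
oooooooo...oo.....,,..,##################+...,,...oo........
oooooooo...o..........,###################...........ooooooo
oooooooo
[... 788 characters left out ...]
..................,###..............+###.................
.....................,###..............+###.................
.....................,###..............,###.................
.....................,##+..............,###.................
.....................,###..............,###.................
.....................+###..............,###.................
.....................+###..............,###,................
.....................+###..............,###,................
.....................+###..............,###,................
.....................+###..............+###,................
....................,####+............,####,................
hole [285.13961668 233.07570724]
```

```bash
python3 - <<'E'
from h import *
s=robot.read_state();w=read_camera("wrist");im=w["image"];T=np.array(s["tool_pos"]);print(T*1000)
x0=252;y0=230
print("rivet front bottom-rim x+12:",at(w,(x0+31.7,y0+8.0),T[2]+.0336,s)+[12,0])
print("pin front base/top:",at(w,(x0+32.,y0+22.),T[2]+.0336+.011,s)+[4.5,0])
E
```

```text
[599.54975437 -60.19271707 140.70886137]
rivet front bottom-rim x+12: [600.99921838 -59.63814114]
pin front base/top: [597.18715051 -59.48120488]
```

The rivet hangs level in the hand at (601.0,−59.6), and the hole is at (600.2,−58.6). I'll correct by (−0.8,+1.0) mm and descend.

```bash
python3 -m inch '[-0.8,1,0,0,0, -0.8,1,-8,0,0, -0.8,1,-16,0,0, -0.8,1,-19,0,0, -0.8,1,-21,0,0,-0.8,1,-22,0,0,-0.8,1,-23,0,0,-0.8,1,-24,0,0,-0.8,1,-25,0,0,-0.8,1,-25,0,0]'
```

```text
t: 13.6
tool_pos: [0.5987, -0.0576, 0.1152]
orientation: [-0.0, 3.141, -0.0]
force: [0.7, -0.2, -0.4]
opening: 0.0076
gripper_force: 20.0
```

```bash
python3 -m inch '[0,0,-1,0,0, 0,0,-2,0,0, 0,0,-3,0,0, 0,0,-3,0,0]'; python3 -m inch '[0,0,-1,0,0, 0,0,-2,0,0, 0,0,-3,0,0, 0,0,-3,0,0]'
```

```text
t: 13.93
tool_pos: [0.5989, -0.0581, 0.1123]
orientation: [0.0, 3.141, -0.001]
force: [1.7, -2.2, -0.0]
opening: 0.0076
gripper_force: 20.0
t: 14.27
tool_pos: [0.5988, -0.0581, 0.1093]
orientation: [0.0, 3.141, -0.001]
force: [1.6, -4.1, 0.6]
opening: 0.0077
gripper_force: 20.2
```

```bash
python3 -m inch '[0.3,-0.8,0,0,0, 0.3,-0.8,0,0,0]'; python3 -m inch '[0,0,-1,0,0, 0,0,-2,0,0, 0,0,-3,0,0, 0,0,-4,0,0, 0,0,-4,0,0]'
```

```text
t: 14.43
tool_pos: [0.5989, -0.0584, 0.1091]
orientation: [0.0, -3.141, -0.001]
force: [1.2, -2.8, 1.9]
opening: 0.0078
gripper_force: 20.0
t: 14.85
tool_pos: [0.599, -0.0586, 0.1051]
orientation: [0.0, -3.142, 0.0]
force: [1.2, -4.1, 1.8]
opening: 0.0078
gripper_force: 20.0
```

Going in. About 2 mm remain to seat.

```bash
python3 -m inch '[0.2,-0.7,0,0,0, 0.2,-0.7,-0.7,0,0, 0.2,-0.7,-0.7,0,0]'; for i in 1 2; do python3 -m inch '[0,0,-0.6,0,0, 0,0,-0.6,0,0]'|grep -E "tool_pos|force: \["; done
```

```text
t: 15.1
tool_pos: [0.5989, -0.0588, 0.1041]
orientation: [0.0, -3.141, -0.001]
force: [0.9, -0.8, 0.8]
opening: 0.0077
gripper_force: 20.0
tool_pos: [0.599, -0.0588, 0.1036]
force: [0.8, -1.6, 0.9]
tool_pos: [0.599, -0.0589, 0.103]
force: [0.4, -1.1, 1.1]
```

```bash
for i in 1 2; do python3 -m inch '[0,0,-0.4,0,0, 0,0,-0.4,0,0]'|grep -E "tool_pos|force: \["; done
```

```text
tool_pos: [0.5991, -0.059, 0.1028]
force: [0.3, -1.2, -0.4]
tool_pos: [0.5991, -0.059, 0.1026]
force: [-0.8, 0.2, 0.8]
```

```bash
for i in 1 2 3; do python3 -m inch '[0,0,-0.3,0,0, 0,0,-0.3,0,0]'|grep -E "tool_pos|force: \["; done
```

```text
tool_pos: [0.5993, -0.059, 0.1026]
force: [-1.9, 0.2, 3.6]
tool_pos: [0.5994, -0.0591, 0.1025]
force: [-2.7, 0.7, 5.1]
tool_pos: [0.5995, -0.0591, 0.1024]
force: [-1.1, 0.1, 7.2]
```

```bash
python3 -m inch '[0,0,0.5,0,30, 0,0,0.5,0,30, 0,0,0.5,0,30, 0,0,8,0,30, 0,0,20,0,30, 0.7,0,20,0,0, 0.7,0,20,0,0, 0.7,0,20,0,0, 0.7,0,20,0,0,0.7,0,12,0,0]'
python3 - <<'E'
from h import *
c=read_camera("side");p=proj(c,(.6,-.059,.142)).astype(int);print(p)
g=c["image"][p[1]-14:p[1]+14,p[0]-16:p[0]+16].min(2)
g2=c["image"][p[1]-14:p[1]+14,p[0]-16:p[0]+16].max(2)
print("\n".join("".join("W" if a>130 else "#" if b<70 else "+" if b<110 else "." for a,b in zip(r,q)) for r,q in zip(g,g2)))
E
```

```text
t: 17.1
tool_pos: [0.6008, -0.0593, 0.1148]
orientation: [-0.0, 3.139, -0.001]
force: [0.6, -0.7, 1.0]
opening: 0.0017
gripper_force: 0.0
[298 225]
................................
................................
................................
................................
................................
................................
................................
................................
................................
.......................++.......
........................++......
........................+++.....
.........................+++....
W...........+......+......+++...
WW..WW.....##+....+#+......+++..
WWWWWWW...+##+....+##+......+++.
WWWWWWWW..+###++++###+.......+++
WWWWWWWWW..+#########+........++
WWWWWWWWWW..+########+.........+
WWWWWWWWWWW..++#####+...........
WWWWWWWWWW.....+++++............
WWWWWWWWWW................WW....
WWWWWWWWWW.............WWWWW....
WWWWWWWWWW...........WWWWWW.....
WWWWWWWWWW.........WWWWW........
WWWWWWWWWW.......WWWWW..........
WWWWWWWWW....WWWWWWW............
WWWWWWWW.....WWWW...............
```

```bash
python3 -m inch '[0,0,-1,0,0,0,0,-2,0,0,0,0,-3,0,0,0,0,-3,0,0]'|grep -E "tool_pos|force: \["; for i in 1 2 3; do python3 -m inch '[0,0,-0.5,0,0, 0,0,-1,0,0]'|grep -E "tool_pos|force: \["; done
```

```text
tool_pos: [0.5997, -0.0591, 0.1105]
force: [1.0, 0.8, -0.3]
tool_pos: [0.6001, -0.0592, 0.1101]
force: [-1.6, 0.8, 5.9]
tool_pos: [0.6004, -0.0592, 0.1099]
force: [-2.4, 0.5, 8.7]
tool_pos: [0.6006, -0.0592, 0.1097]
force: [-5.7, 1.7, 14.0]
```

```bash
for i in 1 2 3 4; do python3 -m inch '[0,0,-0.4,0,0, 0,0,-0.8,0,0]'|grep -E "tool_pos|force: \["; done
```

```text
tool_pos: [0.6007, -0.0593, 0.1091]
force: [-6.0, 0.4, 12.2]
tool_pos: [0.6007, -0.0592, 0.1084]
force: [-5.4, 0.9, 13.6]
tool_pos: [0.6007, -0.0593, 0.1076]
force: [-5.9, 1.8, 13.2]
tool_pos: [0.6006, -0.0592, 0.1068]
force: [-4.9, 0.9, 13.7]
```

```bash
for i in 1 2 3 4; do python3 -m inch '[0,0,-0.4,0,0, 0,0,-0.8,0,0]'|grep -E "tool_pos|force: \["; done; for i in 1 2; do python3 -m inch '[0,0,-0.3,0,0]'|grep -E "tool_pos|force: \["; done
```

```text
tool_pos: [0.6007, -0.0592, 0.106]
force: [-4.9, 1.3, 13.4]
tool_pos: [0.6007, -0.0593, 0.1052]
force: [-6.3, 1.8, 12.5]
tool_pos: [0.6007, -0.0592, 0.1044]
force: [-5.7, 1.8, 13.0]
tool_pos: [0.6006, -0.0592, 0.1036]
force: [-5.4, 0.5, 12.9]
tool_pos: [0.6006, -0.0592, 0.1032]
force: [-5.8, 0.3, 12.8]
tool_pos: [0.6006, -0.0592, 0.103]
force: [-5.9, 0.7, 13.1]
```

```bash
for i in 1 2 3 4; do python3 -m inch '[0,0,-0.2,0,0]'|grep -E "tool_pos|force: \["; done
```

```text
tool_pos: [0.6006, -0.0592, 0.1027]
force: [-5.0, 1.1, 12.5]
tool_pos: [0.6007, -0.0592, 0.1026]
force: [-5.0, 0.4, 13.0]
tool_pos: [0.6006, -0.0592, 0.1023]
force: [-5.4, 0.2, 12.2]
tool_pos: [0.6007, -0.0592, 0.1022]
force: [-7.0, 0.4, 14.7]
```

```bash
for i in 1 2; do python3 -m inch '[0,0,-0.15,0,0]'|grep -E "tool_pos|force: \["; done
```

```text
tool_pos: [0.6007, -0.0593, 0.1022]
force: [-6.4, 0.9, 14.9]
tool_pos: [0.6007, -0.0592, 0.1022]
force: [-7.1, 0.9, 15.6]
```

The pin has bottomed out: position is stalled at 0.1022 and the force is rising. I'll retreat and check.

```bash
python3 -m inch '[0,0,0,0,0, 0,0,0,0,0, 0,0,3,0,0, 0,0,10,0,0, 0,0,30,0,0, 0,0,60,0,0, 0,0,90,0,0, 0,0,100,0,0,0,0,100,0,0,0,0,100,0,0]'
python3 - <<'E'
from h import *
c=read_camera("side");cv2.imwrite("pics/end.png",c["image"]);p=proj(c,(.6,-.059,.142)).astype(int);print(p)
I=c["image"][p[1]-14:p[1]+14,p[0]-16:p[0]+16]
print("\n".join("".join("W" if a>110 else "#" if b<70 else "+" if b<110 else "." for a,b in zip(r,q)) for r,q in zip(I.min(2),I.max(2))))
b=cv2.imread("pics/s5.png");k=I.copy()
# compare tray/flap region with pre-insert image
old=np.load("c.npy",allow_pickle=True).item()["image"]
d=cv2.absdiff(old,c["image"]).max(2)[215:240,255:290];print("flap/leaf region mean diff",d.mean())
E
```

```text
t: 20.82
tool_pos: [0.6002, -0.0592, 0.1995]
orientation: [-0.0, 3.141, -0.0]
force: [0.0, 0.3, -0.5]
opening: 0.0005
gripper_force: 0.0
[298 225]
..............++................
...............++...............
................++..............
.................++.............
..................++............
...................++...........
....................++..........
.....................++.........
......................++........
.......................++.......
.......................+++......
........................+++.....
W........................+++....
WW..........+.WWWW.++.....+++...
WWWWWWW....++WWWWWW+#+.....+++..
WWWWWWWW...#+WWWWWW+#+......+++.
WWWWWWWWW..##+WWWW.##+.......+++
WWWWWWWWWW.+##+..+###+........++
WWWWWWWWWWW.+#######+..........+
WWWWWWWWWWW...++++++.....WWWW...
WWWWWWWWWWW............WWWWWWWW.
WWWWWWWWWWW..........WWWWWWWWWW.
WWWWWWWWWWW.......WWWWWWWWWWWWW.
WWWWWWWWWWWW....WWWWWWWWWWWWWWW.
WWWWWWWWWWWWWWWWWWWWWWWWWWWWWW..
WWWWWWWWWWWWWWWWWWWWWWWWWWWWW...
WWWWWWWWWWWWWWWWWWWWWWWWWWW.....
WWWWWWWWWWWWWWWWWWWWWWWW........
flap/leaf region mean diff 26.443428571428573
```

```bash
python3 -c "
from plant import job
print(job.close_job())"
```

```text
the job is handed in; nothing more can be done
None
```

I swung the leaf square, seated the rivet with its flange down and pushed the pin flush, then backed the arm clear and handed the job in at about 21 s. The wrist never read more than about 16 N downward. The hand-in returned no verdict.

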